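# Set the dosing wheel of the coffee console to the recipe clip and store it

### The job

Gently roll the ribbed thumbwheel in the slot of the dosing console with a fingertip until the white pointer under the clear hood lines up with the long narrow blade clip (not the round disc clip). Only then press the round key well down to store the dose, and let it come up again. Do not press hard on the wheel or the console, and leave the other things on the counter where they are.

Things in the scene. Friction and masses are not known exactly. Their poses are not given: they have to be found in the camera images.
- console: aluminium dosing console fixed to the counter, 170 (x) x 260 (y) x 70 mm high; origin at the centre of its underside, x axis away from the robot, y axis to the left along the hood, z up. Its top panel is flat at 70 mm. A clear hood (36 x 90 mm along y, its top 100 mm above the counter) stands on the panel, centred at console x=+35, y=+30 mm. All offsets given here are in this frame.
- slot (a point): middle of the slot in the panel (16 mm in x, 54 mm in y) at panel height, at console x=-35, y=+30, z=70 mm. The rim of the black ribbed thumbwheel (radius 32, 11 mm wide, axle along console x, straight below this point) stands out of it; how far differs from unit to unit: its crest is 6 to 12 mm above the panel and is not measured. The axle is sprung: it yields straight down, about 12 N per mm, for 3 mm.
- wheel_unit: the thumbwheel with its bearing, built into the console under the slot; origin on the wheel's middle plane, straight below the slot near the counter, axes as the console's.
- wheel (a joint): turning angle of the thumbwheel, rad, 0 with the pointer in the middle of the hood; stops at -1 and 1. Rolling the crest towards console +y makes it grow (32 mm of rim travel per rad). It takes about 2.8 N along the rim to turn, so the fingertip must press down some 5 to 8 N (it slips if pressed less) and stroke it more than once, about 20 mm at a time; the wheel stays where it is left. More than 12 N harms it.
- pointer (a point): middle of the outer face of the white pointer bar (28 mm along x, 3 mm wide) that sweeps over a black scale drum under the clear hood, at console x=+35 mm. It turns with the wheel at 45 mm from the same axle: its console y is 30 + 45 sin(wheel angle) mm. The hood keeps fingers off it. Only its console y matters.
- blade_clip: recipe clip to set the pointer to: plain steel blade 34 mm long (x), 5 mm wide, 3 mm thick with an upturned 18 mm tail at its far end, lying on top of the hood and over its far edge, fixed; origin at the middle of its near end on the underside, axes as the console's. The pointer is set when it has the same console y as this origin, within 3 mm.
- disc_clip: the other recipe clip (not wanted): a round steel disc of 18 mm with a small stud, fixed on top of the hood on the other side of its middle; origin 12 mm before the disc's centre on the underside.
- key_top (a point): middle of the top of the round steel key (24 mm across, in a black collar of 40 mm whose top is 12 mm above the panel) right of the wheel, at console x=-35, y=-75 mm; the top stands 22 mm above the panel.
- key (a joint): how far the key is pressed, m: 0 up, 0.006 fully down. It starts to move at 1.5 N, takes 4 N at 4.3 mm and 5 N at the bottom, and springs back; it counts as pressed beyond 0.0035. Do not press with more than 12 N.
- shot_glass: white ceramic espresso shot cup, 42 mm across, 50 mm tall, standing on the console's far right corner; leave it alone. Origin at the centre of its underside
- portafilter: steel portafilter with a black handle, 72 mm across the basket, 185 mm reach of handle, lying left of the console (origin under the basket); leave it alone. Origin at the centre of its underside
- milk_jug: steel milk jug with a side handle, 100 mm tall, right of the console; leave it alone. Origin at the centre of its underside
- tamper: steel tamper standing on its 58 mm foot, 87 mm tall, beyond the console on the right; leave it alone. Origin at the centre of its underside
- cup: white mug, 80 mm across, 60 mm tall, in front of the console on the left; leave it alone. Origin at the centre of its underside
- bean_jar: closed jar of beans, 80 mm across, 110 mm tall, beyond the console on the left; leave it alone. Origin at the centre of its underside
- brush: small brush with a dark wooden handle, 155 mm long, 16 mm thick, lying in front of the console on the right; leave it alone. Origin at the centre of its underside

How it is judged:
By the outcome, as a careful person would: the job done as asked, in the order asked, and still so for the second after the job is handed in, with the robot touching nothing.
It also fails if it takes over 48 s, if anything falls off the work surface, if the arm or the gripper's body presses on something with over 40 N, if the wrist force passes 120 N, or if a joint passes its speed limit or range.

### The arm

A 6-joint arm with a two-finger parallel gripper is mounted at the origin on the work surface. World frame = base frame: x ahead of the robot, y to its left, z up, the work surface at z = 0. Lengths are in m, angles in rad, forces in N, time in s.
With the tool pointing down it reaches from about 0.25 to 0.775 m from the base axis. Payload 4 kg.
Tool frame: the origin (TCP) lies at the very end of the fingers, on their centre line; the grasp point (between the pads) lies 19 mm behind it; z points along the fingers, y is the direction in which the jaws open and shut (so a half turn about z gives the same grasp; the last joint's range is limited). The gripper opens to 94 mm and grips with 3 to 60 N. Pads are 16 mm wide; open, the fingers measure 119 mm over their backs; the gripper's body (75 mm by 177 mm) begins 78 mm behind the grasp point.
Start: joints at [-1.279, 0.087, 1.371, -0, 1.684, -0.103], TCP at [0.212, -0.508, 0.206] pointing down, gripper open.
Joint ranges: [-3.1, 3.1], [-0.76, 2.03], [0.27, 2.55], [-1.08, 4.22], [0.17, 2.65], [-2.57, 2.57]. Speed limits (rad/s): [2.79, 2.79, 3.14, 3.14, 3.14, 3.14].

### API

Orientations are given as [roll, pitch, yaw] about the fixed x, y, z axes, in that order (R = Rz(yaw) Ry(pitch) Rx(roll)).
In Python, from bench import robot, cams, models gives the robot as it stands.
- The arm moves only by the tool step_arm, never from a script. Its argument "series" is a list of rows, each a list of 5 numbers: the gripper command: -1 is shut, 1 is fully open, values between are in proportion, then the shift along the tool's x, y, z in mm, then the turn about the tool's z in degrees. A call has 1 to 20 rows; each row is the pose to reach, as a shift and turn from the pose commanded when the call began, along the tool's axes at that moment; what a row does not reach only later rows make up. A row lasts 1/8 s, in which the tool goes at most 62.5 mm and 10.7 degrees, less where a joint would pass 70% of its speed; a pose out of reach is approached as far as the arm can. A call with a gripper value outside its range is refused whole. The fingers move at their own pace and stop on an object; the grip force is fixed at half the most. Time passes only in rows, so rows that repeat a pose let the fingers close. It gives the time, the measured TCP pose, the force and the opening at its end, in the units of the state.
- robot.get_obs(): the state, without advancing time (a new reading comes with each control period).
- cams.snapshot(name): name is "scene" or "top"; returns a dict with "pixels" (480x640x3 uint8, red, green, blue), "fov_y" (degrees; the focal length in pixels is half the picture's height over the tangent of half this angle, whatever the lens; pixels are square), "cx", "cy" (the principal point, pixels), "k1" (the pictures are not rectified: a ray, as slopes to the right and down, at radius r is drawn at 1 + k1 r^2 times it, then the intrinsics apply), "R" (3x3) and "t" (3): a world point X has camera coordinates R X + t. Camera axes: x right, y down, z forward; pixel columns grow to the right and rows downward; lengths in m; the calibration is good to about 2 mm. A picture is of the moment at which its call begins. There is no depth.
- robot.close_job(): hands the job in, once; it reports no verdict.
Trained networks look in a picture, given as the dict that the camera call returned (one of the last four; its "shot" number tells which), for a name from the list of things; names that differ only in an ending like _2 or _b are one class to them, and where a whole thing is asked for, a point or a joint stands for the part that bears it (a point fixed in the world has none). Each returns a list of dicts, best first, with "p" (0 to 1); they miss things now and then, are a little off and sometimes report something else, mostly with a low value. They report only what shows in the picture. A call takes as long as a camera call.
- models.find_in(picture, label): "position" ([x, y, z] in m, in world coordinates, good to about 4 mm: the middle of the surface that is visible of it).
- models.pinpoint(picture, label): "position" ([x, y, z] in m, in world coordinates, good to about 4 mm: a listed point, or the origin of a listed thing).
The state is a dict: "time": time; "joint_positions": joint angles; "qvel": joint speeds; "joint_torque": joint torques, N m; "tool_pos": TCP position; "ee_rot": TCP orientation; "wrist_force": force on the tool from outside, world axes, zero at the start; "wrist_torque": the same for the moment, N m; "width": finger opening in m.
Only numpy, scipy, OpenCV 4.12 (cv2) and the standard library are available. Lean on these libraries where they do the work, as an engineer would, in place of code of your own. Each camera call takes 0.05 s, during which the arm holds its last target. There are 200 camera calls.

## Working session

There is one attempt and no reset: what is moved stays moved. The work goes in short steps, Python scripts to look and compute and a tool call to move; the robot and the scene stay as the last step left them, time stands still between calls to the robot, and variables do not carry over. Pictures are saved under pics/ and viewed, about 8 in all and at most 12, crops included, and the job is handed in when it is done.

Besides the shell and the picture viewer there is one more tool, called after "Emit:" as a command line: name --pt "numbers of a row" for each row, then --argument value for the rest. step_arm: Moves the arm, as the interface text tells. Its arguments: {"type":"object","properties":{"series":{"type":"array","items":{"type":"array","items":{"type":"number"}}}},"required":["series"]}

```bash
mkdir -p pics
cat > h.py <<'E'
import numpy as np, cv2
from bench import robot, cams, models
def K(p):
    f=240/np.tan(np.radians(p["fov_y"])/2); return f
def proj(p,X):
    c=np.asarray(p["R"])@np.asarray(X)+np.asarray(p["t"]); s=c[:2]/c[2]
    s=s*(1+p["k1"]*(s@s)); return s*K(p)+[p["cx"],p["cy"]]
def at_z(p,uv,z):
    m=np.array([[K(p),0,p["cx"]],[0,K(p),p["cy"]],[0,0,1.]])
    s=cv2.undistortPoints(np.array([[uv]],float),m,np.array([p["k1"],0,0,0.]))[0,0]
    R=np.asarray(p["R"]);t=np.asarray(p["t"])
    o=-R.T@t; d=R.T@np.array([*s,1]); return o+d*(z-o[2])/d[2]
def save(p,n): cv2.imwrite(f"pics/{n}.png",p["pixels"][...,::-1])
E
python3 - <<'E'
from h import *
o=robot.get_obs(); print({k:np.round(v,4).tolist() for k,v in o.items()})
for c in("top","scene"):
    p=cams.snapshot(c); save(p,c+"0"); R=np.asarray(p["R"]); print(c,p["fov_y"],p["k1"],-R.T@p["t"],R.round(2).tolist())
    for l in("console","slot","wheel_unit","pointer","blade_clip","disc_clip","key_top"):
        print(l,[(np.round(d["position"],4).tolist(),round(d["p"],2)) for d in models.pinpoint(p,l)[:2]])
E
```

```text
{'time': 0.0, 'joint_positions': [-1.2791, 0.0879, 1.3722, -0.0, 1.6836, -0.1031], 'qvel': [0.0011, 0.0015, -0.0008, 0.0003, -0.0006, 0.0002], 'joint_torque': [0.002, -34.0174, -30.2428, 0.0719, 0.033, -0.0002], 'tool_pos': [0.2114, -0.5072, 0.2043], 'ee_rot': [-3.1394, -0.0002, 0.3948], 'wrist_force': [1.0337, 0.5504, 0.4467], 'wrist_torque': [0.0132, 0.0342, 0.0716], 'width': 0.0943}
top 43.30514921534195 0.0028548592731844962 [0.45856193 0.08335888 1.18301577] [[0.01, -1.0, -0.01], [-1.0, -0.01, -0.09], [0.09, 0.01, -1.0]]
console [([0.5795, -0.0416, -0.0047], 0.66)]
slot [([0.5387, -0.0202, 0.0692], 0.64)]
wheel_unit [([0.5408, -0.023, 0.0001], 0.59), ([0.6049, 0.0224, 0.1007], 0.18)]
pointer [([0.7317, -0.1458, 0.002], 0.62)]
blade_clip [([0.6038, 0.0236, 0.1041], 0.45)]
disc_clip [([0.6133, -0.0341, 0.0976], 0.41)]
key_top [([0.5671, -0.1269, 0.0901], 0.68)]
scene 57.2155089372865 -0.054855397110973224 [ 0.88859259 -0.28441544  0.80329713] [[0.74, 0.68, -0.01], [0.56, -0.61, -0.56], [-0.39, 0.41, -0.83]]
console [([0.5772, -0.0429, 0.0005], 0.87)]
slot [([0.5383, -0.0209, 0.0683], 0.66)]
wheel_unit [([0.5368, -0.0223, -0.0034], 0.53)]
pointer []
blade_clip [([0.601, 0.0208, 0.1017], 0.59), ([0.4243, 0.0625, 0.0005], 0.26)]
disc_clip [([0.4211, 0.0644, 0.0004], 0.51), ([0.611, -0.0333, 0.0988], 0.39)]
key_top [([0.5576, -0.1233, 0.0899], 0.73)]
```

```bash
ls pics
```

```text
scene0.png
top0.png
```

View crops.

Run:
```python
import cv2
a=cv2.imread("pics/top0.png")
from h import *
p=cams.snapshot("top")
q=proj(p,[0.577,-0.042,0.07]);print(q)
x0,y0=int(q[0])-110,int(q[1])-82
c=cv2.resize(a[y0:y0+165,x0:x0+220],None,fx=3.6,fy=3.6,interpolation=cv2.INTER_CUBIC); print("top",x0,y0)
cv2.imwrite("pics/top0c.png",c)
b=cv2.imread("pics/scene0.png")
p=cams.snapshot("scene")
q=proj(p,[0.577,-0.042,0.07]);print(q)
x0,y0=int(q[0])-130,int(q[1])-97
c=cv2.resize(b[y0:y0+195,x0:x0+260],None,fx=3,fy=3,interpolation=cv2.INTER_CUBIC); print("scene",x0,y0)
cv2.imwrite("pics/scene0c.png",c)
```

```text
[409.60589132 228.26262843]
top 299 146
[289.04965994 286.6358778 ]
scene 159 189
```

View pics/top0c.png

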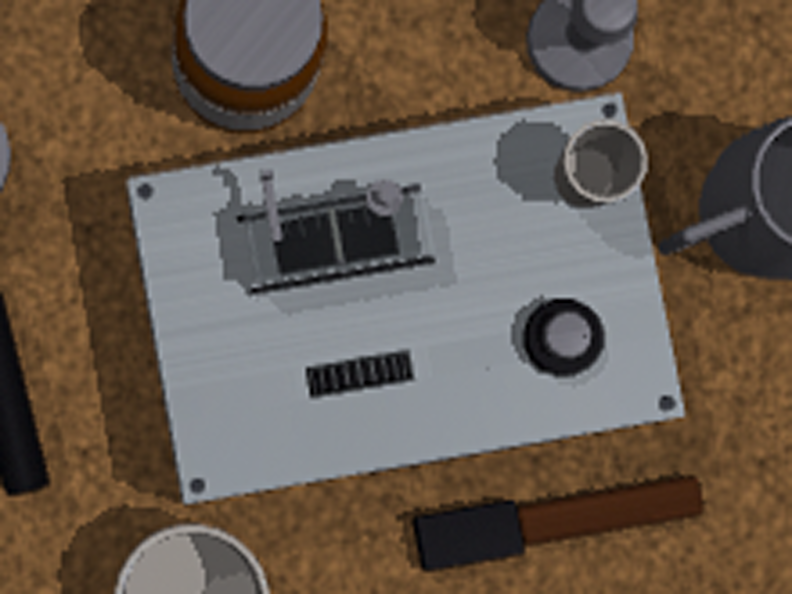

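View pics/scene0c.png

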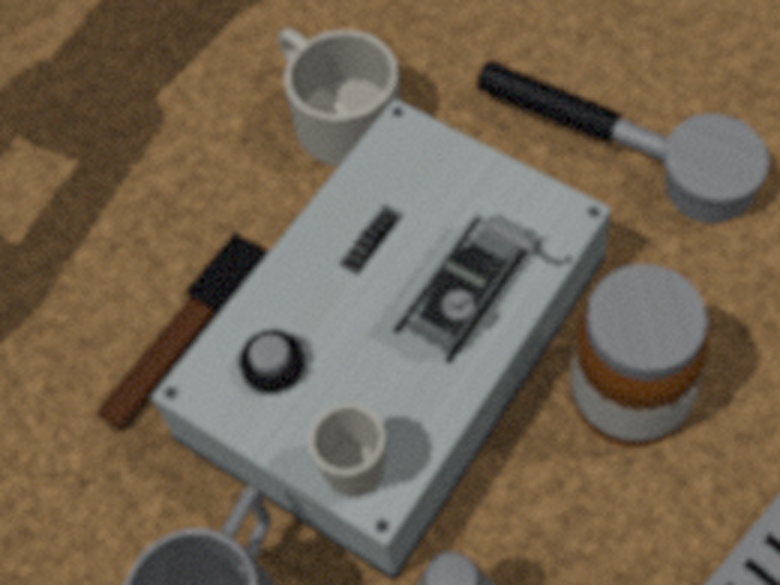

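Run:
```python
from h import *
p=cams.snapshot("top")
uv=lambda c:(np.array(c)+.5)/3.6-.5+[299,146]
C=[at_z(p,uv(c),.07)[:2] for c in((128,180),(622,94),(685,414),(187,502))]
L=np.array([[.085,.13],[.085,-.13],[-.085,-.13],[-.085,.13]])
C=np.array(C); m=C.mean(0); H=L.T@(C-m); U,S,Vt=np.linalg.svd(H); R=Vt.T@U.T
print("centre",m,"yaw",np.degrees(np.arctan2(R[1,0],R[0,0])),"res mm",((C-m-L@R.T)*1000).round(1).tolist())
w=lambda c,z:((R.T@(at_z(p,uv(c),z)[:2]-m))*1000).round(1)
print("slot",w((359,374),.075),"key",w((571,337),.092),"blade near",w((276,240),.1015),"blade tail",w((267,175),.118),"pointer",w((338,237),.092))
print("disc",w((385,197),.103))
for z in((.07,)): print("wheel ends",w((308,383),.072),w((412,363),.072))
s=m+R@[-.035,.03];k=m+R@[-.035,-.075];print("slot w",s,"key w",k)
# project blade origin y candidates in scene cam
for n in("scene","top"):
    p=cams.snapshot(n)
    for l in("blade_clip","pointer","slot","key_top","console","disc_clip"):
        for d in models.pinpoint(p,l)[:1]:
            x=np.array(d["position"]); print(n,l,((R.T@(x[:2]-m))*1000).round(1),x[2].round(3),round(d["p"],2))
```

```text
centre [ 0.57760416 -0.04511082] yaw 10.813188470826736 res mm [[-0.6, -0.1], [-1.0, 0.1], [0.6, 0.8], [1.0, -0.8]]
slot [-35.4  31.4] key [-36.5 -75.1] blade near [36.5 62.8] blade tail [67.2 62.7] pointer [33.7 30.9]
disc [48.2  5.3]
wheel ends [-35.3  57.5] [-34.4   3.3]
slot w [ 0.53759739 -0.02220976] key w [ 0.55729617 -0.12534539]
scene blade_clip [36.5 63.1] 0.104 0.38
scene slot [-37.3  32.5] 0.071 0.71
scene console [-1.4  1.7] 0.0 0.67
scene disc_clip [  44.4 -103.5] 0.074 0.46
top blade_clip [35.3 61.9] 0.103 0.53
top slot [-35.4  31.2] 0.069 0.57
top key_top [-28.8 -74.9] 0.093 0.51
top console [ 3.3 -0.1] -0.004 0.64
top disc_clip [35.2 10.5] 0.1 0.48
```

```bash
cat >> h.py <<'E'
from scipy.spatial.transform import Rotation as Ro
M=np.array([.57760,-.04511]); YAW=np.radians(10.81); RC=np.array([[np.cos(YAW),-np.sin(YAW)],[np.sin(YAW),np.cos(YAW)]])
def goto(cx,cy,z):
    "tool-axes shift mm from measured pose to console x,y (mm), world z (mm), and turn deg to console yaw"
    o=robot.get_obs(); T=Ro.from_euler("xyz",o["ee_rot"])
    w=np.r_[M+RC@np.array([cx,cy])/1e3,z/1e3]
    return (T.inv().apply(w-o["tool_pos"])*1000).round(1), np.degrees(o["ee_rot"][2]-YAW).round(2)
def where():
    o=robot.get_obs(); return (RC.T@(np.array(o["tool_pos"])[:2]-M)*1000).round(1),round(o["tool_pos"][2]*1000,1),np.round(o["ee_rot"],4),np.round(o["wrist_force"],2),o["time"]
E
python3 -c "
from h import *
print(where()); print(goto(-35,20,206)); print(goto(-35,20,110))"
```

```text
(array([-446.3, -385.8]), np.float64(205.5), array([3.1415, 0.    , 0.3948]), array([-0.38, -0.34,  0.67]), 1.65)
(array([ 485.7, -313. ,   -0.5]), np.float64(11.81))
(array([ 485.7, -313. ,   95.5]), np.float64(11.81))
```

Emit:
step_arm --pt "-1 50 -32 0 2" --pt "-1 100 -64 0 4" --pt "-1 150 -97 0 6" --pt "-1 200 -129 0 8" --pt "-1 250 -161 0 10" --pt "-1 300 -193 0 11.8" --pt "-1 350 -225 0 11.8" --pt "-1 400 -258 0 11.8" --pt "-1 450 -290 0 11.8" --pt "-1 485.7 -313 30 11.8" --pt "-1 485.7 -313 80 11.8" --pt "-1 485.7 -313 105 11.8" --pt "-1 485.7 -313 105 11.8" --pt "-1 485.7 -313 105 11.8"

```text
time: 3.4
tool_pos: [0.5404, -0.0322, 0.102]
ee_rot: [3.141, -0.002, 0.189]
wrist_force: [0.5, -0.8, 0.2]
width: 0.0006
```

```bash
python3 -c "
from h import *
for i in range(6):
    p=cams.snapshot('scene'); print(where())
save(p,'s1')
x,y=159,150
cv2.imwrite('pics/s1c.png',cv2.resize(cv2.imread('pics/s1.png')[y:y+234,x:x+260],None,fx=2.5,fy=2.5,interpolation=cv2.INTER_CUBIC))
print(goto(-35,20,100))"
```

```text
(array([-33.8,  19.4]), np.float64(102.6), array([ 3.1402, -0.0035,  0.1885]), array([-0.62, -0.23,  0.04]), 3.45)
(array([-33.7,  19.4]), np.float64(102.7), array([ 3.1401, -0.0038,  0.1884]), array([ 0.6 , -0.51,  0.88]), 3.5)
(array([-33.8,  19.4]), np.float64(102.6), array([ 3.1402, -0.0036,  0.1885]), array([ 0.04, -0.01, -0.52]), 3.55)
(array([-34. ,  19.5]), np.float64(102.3), array([ 3.1403, -0.0032,  0.1885]), array([ 0.41, -0.37,  0.33]), 3.6)
(array([-34.2,  19.6]), np.float64(102.0), array([ 3.1406e+00, -2.6000e-03,  1.8850e-01]), array([ 0.36, -0.49,  0.26]), 3.65)
(array([-34.4,  19.7]), np.float64(101.7), array([ 3.1408e+00, -2.0000e-03,  1.8860e-01]), array([ 0.81, -0.45, -0.5 ]), 3.7)
(array([-0.6, -0.3,  1.7]), np.float64(-0.0))
```

View pics/s1c.png

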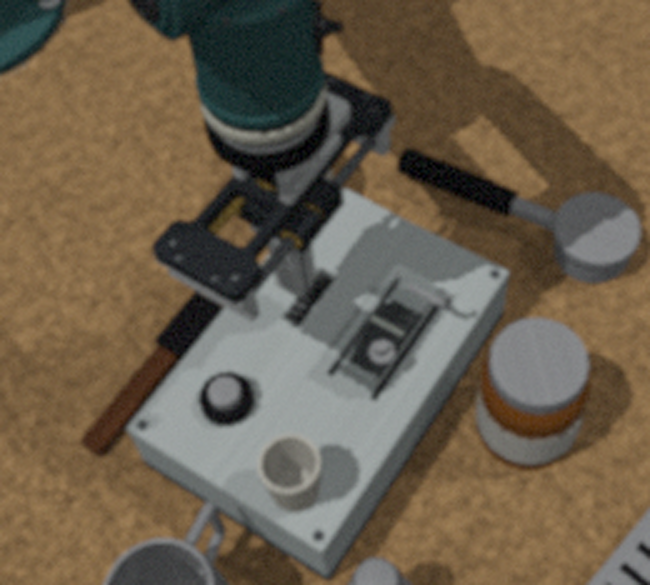

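Emit:
step_arm --pt "-1 -0.6 -0.3 8 0" --pt "-1 -0.6 -0.3 14 0" --pt "-1 -0.6 -0.3 16 0" --pt "-1 -0.6 -0.3 17 0" --pt "-1 -0.6 -0.3 17.5 0" --pt "-1 -0.6 -0.3 17.5 0" --pt "-1 -0.6 -0.3 17.5 0" --pt "-1 -0.6 -0.3 17.5 0"

```text
time: 4.7
tool_pos: [0.5389, -0.0318, 0.0831]
ee_rot: [3.141, -0.0, 0.189]
wrist_force: [-0.2, -0.6, 0.3]
width: 0.0003
```

```bash
cat >> h.py <<'E'
def avg(n=3,cam="top"):
    F=[];Z=[];P=[]
    for i in range(n):
        cams.snapshot(cam); a=where(); F.append(a[3]);Z.append(a[1]);P.append(a[0])
    print("F",np.mean(F,0).round(2),"z",np.round(Z,1).tolist(),"xy",np.mean(P,0).round(1),"t",round(a[4],2))
E
python3 -c "
from h import *
avg(5)"
```

```text
F [-0.08 -0.06  0.1 ] z [83.1, 83.0, 83.0, 83.0, 83.0] xy [-35.5  20.3] t 4.95
```

Emit:
step_arm --pt "-1 0 0 0.5 0" --pt "-1 0 0 0.8 0" --pt "-1 0 0 0.8 0"

```text
time: 5.32
tool_pos: [0.5388, -0.0318, 0.0821]
ee_rot: [3.142, 0.0, 0.189]
wrist_force: [-0.3, -0.4, 0.4]
width: 0.0006
```

Emit:
step_arm --pt "-1 0 0 0.3 0" --pt "-1 0 0 0.5 0" --pt "-1 0 0 0.5 0"

```text
time: 5.7
tool_pos: [0.5389, -0.0318, 0.0816]
ee_rot: [3.142, 0.0, 0.189]
wrist_force: [0.2, 0.3, 0.5]
width: 0.0006
```

Emit:
step_arm --pt "-1 0 0 0.3 0" --pt "-1 0 0 0.5 0" --pt "-1 0 0 0.5 0"

```text
time: 6.08
tool_pos: [0.5388, -0.0318, 0.0811]
ee_rot: [3.141, 0.0, 0.189]
wrist_force: [-0.9, -0.4, 0.5]
width: 0.0006
```

Emit:
step_arm --pt "-1 0 0 0.3 0" --pt "-1 0 0 0.5 0" --pt "-1 0 0 0.5 0"

```text
time: 6.45
tool_pos: [0.5389, -0.0318, 0.0806]
ee_rot: [3.141, 0.0, 0.189]
wrist_force: [-0.4, -0.6, 0.3]
width: 0.0006
```

Emit:
step_arm --pt "-1 0 0 0.3 0" --pt "-1 0 0 0.5 0" --pt "-1 0 0 0.5 0"

```text
time: 6.82
tool_pos: [0.5388, -0.0318, 0.0801]
ee_rot: [3.142, -0.0, 0.189]
wrist_force: [-0.4, 0.7, -0.8]
width: 0.0006
```

Emit:
step_arm --pt "-1 0 0 0.3 0" --pt "-1 0 0 0.5 0" --pt "-1 0 0 0.5 0"

```text
time: 7.2
tool_pos: [0.5388, -0.0318, 0.0796]
ee_rot: [3.142, 0.0, 0.189]
wrist_force: [0.3, 0.7, -0.5]
width: 0.0005
```

Emit:
step_arm --pt "-1 0 0 0.3 0" --pt "-1 0 0 0.5 0" --pt "-1 0 0 0.5 0"

```text
time: 7.58
tool_pos: [0.5388, -0.0318, 0.0792]
ee_rot: [3.142, 0.0, 0.189]
wrist_force: [-0.1, 0.3, 1.2]
width: 0.0003
```

Emit:
step_arm --pt "-1 0 0 0.3 0" --pt "-1 0 0 0.3 0" --pt "-1 0 0 0.3 0"

```text
time: 7.95
tool_pos: [0.5389, -0.0318, 0.0789]
ee_rot: [3.141, -0.0, 0.189]
wrist_force: [0.2, -0.1, -0.1]
width: 0.0006
```

Emit:
step_arm --pt "-1 0 0 0.3 0" --pt "-1 0 0 0.5 0" --pt "-1 0 0 0.5 0"

```text
time: 8.32
tool_pos: [0.5388, -0.0318, 0.0783]
ee_rot: [3.142, 0.0, 0.189]
wrist_force: [0.4, -0.3, -0.1]
width: 0.0003
```

Emit:
step_arm --pt "-1 0 0 0.3 0" --pt "-1 0 0 0.5 0" --pt "-1 0 0 0.5 0"

```text
time: 8.7
tool_pos: [0.5388, -0.0318, 0.0778]
ee_rot: [3.142, 0.0, 0.189]
wrist_force: [0.1, -0.2, 0.1]
width: 0.0003
```

Emit:
step_arm --pt "-1 0 0 0.3 0" --pt "-1 0 0 0.5 0" --pt "-1 0 0 0.5 0"

```text
time: 9.07
tool_pos: [0.5388, -0.0318, 0.0773]
ee_rot: [3.142, 0.0, 0.189]
wrist_force: [0.3, 0.8, -0.3]
width: 0.0004
```

Emit:
step_arm --pt "-1 0 0 0.3 0" --pt "-1 0 0 0.5 0" --pt "-1 0 0 0.5 0"

```text
time: 9.45
tool_pos: [0.5388, -0.0318, 0.0769]
ee_rot: [3.142, 0.0, 0.189]
wrist_force: [0.2, -0.1, -0.5]
width: 0.0005
```

Emit:
step_arm --pt "-1 0 0 0.3 0" --pt "-1 0 0 0.5 0" --pt "-1 0 0 0.5 0"

```text
time: 9.82
tool_pos: [0.5389, -0.0318, 0.0765]
ee_rot: [3.141, -0.0, 0.189]
wrist_force: [-0.1, -0.2, 0.5]
width: 0.0006
```

Emit:
step_arm --pt "-1 0 0 0.3 0" --pt "-1 0 0 0.4 0" --pt "-1 0 0 0.4 0"

```text
time: 10.2
tool_pos: [0.539, -0.0318, 0.0762]
ee_rot: [3.141, -0.0, 0.189]
wrist_force: [-1.0, -0.4, 1.8]
width: 0.0003
```

```bash
python3 -c "
from h import *
avg(6,'scene')"
```

```text
F [-0.26  0.03  2.22] z [76.2, 76.2, 76.1, 76.2, 76.1, 76.2] xy [-35.5  20.3] t 10.5
```

Emit:
step_arm --pt "-1 0 0 0.3 0" --pt "-1 0 0 0.5 0" --pt "-1 0 0 0.5 0"

```text
time: 10.88
tool_pos: [0.539, -0.0318, 0.0758]
ee_rot: [3.141, -0.0, 0.189]
wrist_force: [-0.6, 0.2, 3.7]
width: 0.0002
```

```bash
python3 -c "
from h import *
avg(6,'scene')"
```

```text
F [-1.19  0.1   4.78] z [75.8, 75.8, 75.8, 75.8, 75.7, 75.7] xy [-35.4  20.3] t 11.18
```

Emit:
step_arm --pt "-1 0 0 0.35 0" --pt "-1 0 -1 0.35 0" --pt "-1 0 -2.5 0.35 0" --pt "-1 0 -4 0.35 0" --pt "-1 0 -5.5 0.35 0" --pt "-1 0 -7 0.35 0" --pt "-1 0 -8.5 0.35 0" --pt "-1 0 -10 0.35 0"

```text
time: 12.18
tool_pos: [0.5377, -0.0241, 0.0766]
ee_rot: [3.137, -0.001, 0.188]
wrist_force: [-2.3, -4.1, 8.7]
width: 0.0006
```

```bash
python3 -c "
from h import *
avg(4,'scene'); p=cams.snapshot('scene'); save(p,'s2')
import cv2
g=proj(p,np.r_[M+RC@[.035,.03],.092]); print(g)
x,y=int(g[0])-50,int(g[1])-38
cv2.imwrite('pics/s2c.png',cv2.resize(p['pixels'][y:y+75,x:x+100,::-1],None,fx=7,fy=7,interpolation=cv2.INTER_CUBIC)); print(x,y)
for Y in(30,40,50,60): print(Y,(proj(p,np.r_[M+RC@[.035,Y/1e3],.056-.012+np.sqrt(.045**2-((Y-30)/1e3)**2)])-[x,y])*7)
for Y in(58,60,62,64): print('blade',Y,(proj(p,np.r_[M+RC@[.035,Y/1e3],.100])-[x,y])*7)
"
```

```text
F [-2.15 -3.47  8.45] z [76.6, 76.6, 76.6, 76.6] xy [-35.3  28.4] t 12.38
[312.16054246 278.82116021]
262 240
30 [351.39797172 277.27426882]
40 [371.67584883 251.11951811]
50 [391.79712747 229.85237879]
60 [411.641057   214.91496781]
blade 58 [407.00843079 178.021883  ]
blade 60 [410.98328913 172.48804959]
blade 62 [414.94898871 166.96686813]
blade 64 [418.90555479 161.45830415]
```

View pics/s2c.png

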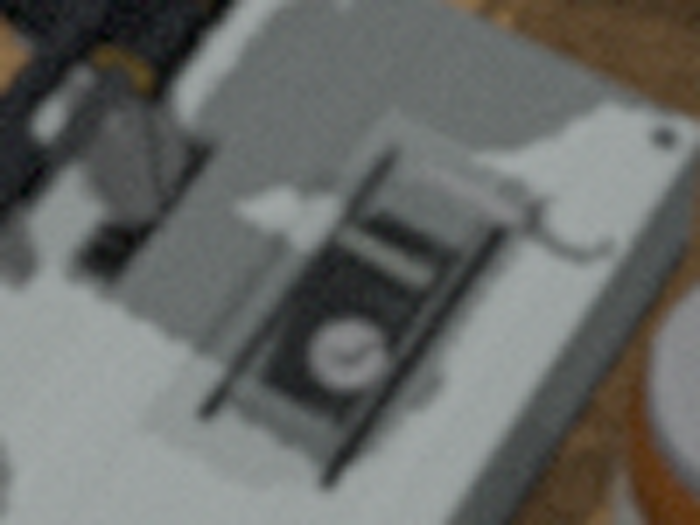

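Emit:
step_arm --pt "-1 0 0 -0.3 0" --pt "-1 0 -1.5 -0.3 0" --pt "-1 0 -3 -0.3 0" --pt "-1 0 -4.5 -0.3 0" --pt "-1 0 -6 -0.3 0" --pt "-1 0 -7.5 -0.2 0" --pt "-1 0 -9 -0.1 0"

```text
time: 13.3
tool_pos: [0.5359, -0.0144, 0.0763]
ee_rot: [3.139, -0.001, 0.188]
wrist_force: [-1.0, -2.1, 7.2]
width: 0.0006
```

```bash
cat >> h.py <<'E'
def crop(name,f=7):
    p=cams.snapshot("scene")
    x,y=270,240; 
    cv2.imwrite(f'pics/{name}.png',cv2.resize(p['pixels'][y:y+75,x:x+90,::-1],None,fx=f,fy=f,interpolation=cv2.INTER_CUBIC)); return p
def py(p,uv,z0=.0323+.013-.0,f=7,off=(270,240),axle=.0453):
    "pixel in crop -> console xy on drum (pointer at radius 45 about axle)"
    uv=(np.array(uv)+.5)/f-.5+off
    y=30.
    for i in range(20):
        z=axle+np.sqrt(.045**2-((y-30)/1e3)**2); w=RC.T@(at_z(p,uv,z)[:2]-M)*1000; y=w[1]
    return w.round(1),round(z,4)
E
python3 -c "
from h import *
avg(4,'scene'); p=crop('s3')
print('s2 pointer',py(p,(388,256),off=(262,240)))
"
```

```text
F [-1.43 -1.88  6.74] z [76.2, 76.2, 76.2, 76.2] xy [-35.2  38.2] t 13.5
s2 pointer (array([38.7, 40.9]), np.float64(0.089))
```

View pics/s3.png

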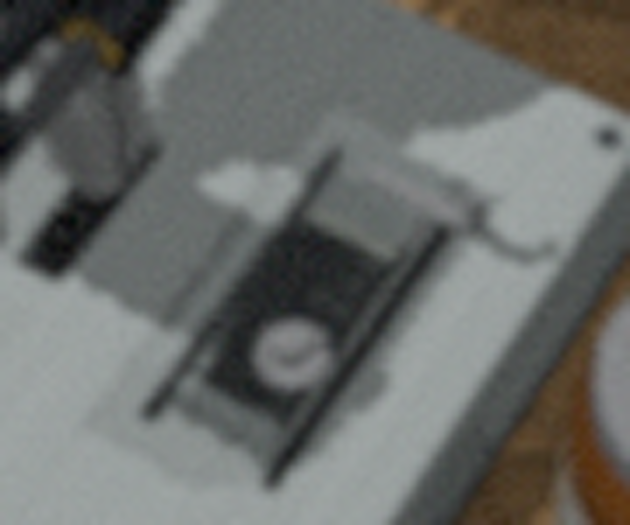

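Emit:
step_arm --pt "-1 0 0 -3 0" --pt "-1 0 0 -8 0" --pt "-1 0 8 -8 0" --pt "-1 0 15.3 -8 0" --pt "-1 0 15.3 -8 0" --pt "-1 0 15.3 -5 0" --pt "-1 0 15.3 -3 0" --pt "-1 0 15.3 -2.3 0" --pt "-1 0 15.3 -2.3 0" --pt "-1 0 15.3 -2.3 0" --pt "-1 0 15.3 -2.3 0"

```text
time: 14.92
tool_pos: [0.5382, -0.0281, 0.0776]
ee_rot: [3.141, -0.0, 0.189]
wrist_force: [-0.4, -0.0, -0.0]
width: 0.0005
```

```bash
python3 -c "
from h import *
avg(3,'scene'); p=cams.snapshot('scene')
print('s3 pointer',py(p,(350,236)))
p=cams.snapshot('top'); save(p,'t4')
cv2.imwrite('pics/t4c.png',cv2.resize(p['pixels'][185:245,355:435,::-1],None,fx=9,fy=9,interpolation=cv2.INTER_CUBIC))
"
```

```text
F [0.1  0.09 0.2 ] z [77.6, 77.6, 77.6] xy [-35.5  24. ] t 15.07
s3 pointer (array([38.4, 50.2]), np.float64(0.0855))
```

View pics/t4c.png

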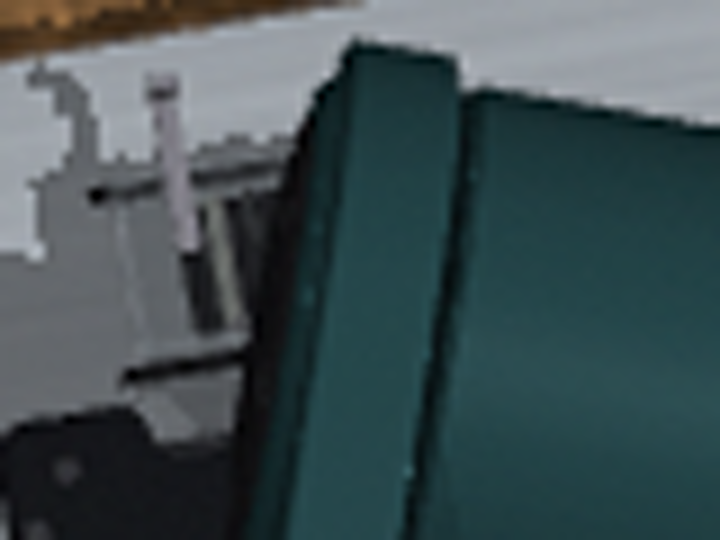

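```bash
python3 -c "
from h import *
p=cams.snapshot('top')
for q in((228,265),(221,225),(236,305)): print('ptr',py(p,q,f=9,off=(355,185)))
u=lambda c:(np.array(c)+.5)/9-.5+[355,185]
for q in((189,250),(175,170)):print('blade',RC.T@(at_z(p,u(q),.1022)[:2]-M)*1000)
"
```

```text
ptr (array([34.1, 53.7]), np.float64(0.0836))
ptr (array([42.5, 53.6]), np.float64(0.0836))
ptr (array([25.8, 53.5]), np.float64(0.0837))
blade [36.3291452  62.40868705]
blade [52.71377787 62.27676814]
```

Emit:
step_arm --pt "-1 0 0 0.5 0" --pt "-1 0 0 1 0" --pt "-1 0 0 1 0"

```text
time: 15.6
tool_pos: [0.5383, -0.0282, 0.0769]
ee_rot: [3.141, -0.0, 0.189]
wrist_force: [-0.7, 0.5, 2.1]
width: 0.0002
```

Emit:
step_arm --pt "-1 0 0 0.7 0" --pt "-1 0 0 0.7 0" --pt "-1 0 -1.5 0.7 0" --pt "-1 0 -3 0.7 0" --pt "-1 0 -4.5 0.6 0" --pt "-1 0 -6 0.5 0" --pt "-1 0 -7.5 0.5 0" --pt "-1 0 -8.5 0.5 0" --pt "-1 0 -8.5 0.5 0"

```text
time: 16.73
tool_pos: [0.5371, -0.0211, 0.0769]
ee_rot: [3.139, -0.001, 0.188]
wrist_force: [-1.3, -2.5, 6.6]
width: 0.0007
```

```bash
python3 -c "
from h import *
avg(4,'scene')
p=cams.snapshot('top'); save(p,'t5')
cv2.imwrite('pics/t5c.png',cv2.resize(p['pixels'][185:245,355:435,::-1],None,fx=9,fy=9,interpolation=cv2.INTER_CUBIC))
"
```

```text
F [-1.66 -2.75  5.68] z [76.9, 76.9, 76.9, 76.9] xy [-35.3  31.2] t 16.93
```

View pics/t5c.png

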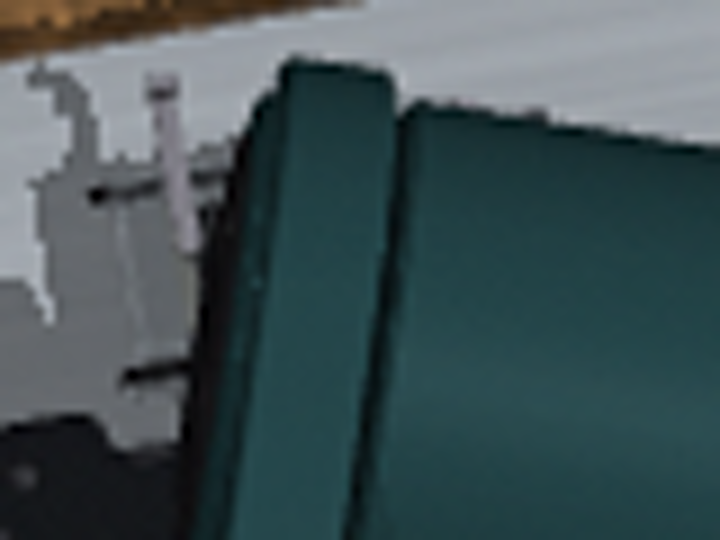

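Emit:
step_arm --pt "-1 0 0 -3 0" --pt "-1 0 0 -15 0" --pt "-1 0 0 -35 0" --pt "-1 0 50 -35 0" --pt "-1 0 107 -35 0" --pt "-1 0 107 -35 0" --pt "-1 0 107 -35 0" --pt "-1 0 107 -35 0" --pt "-1 0 107 -35 0"

```text
time: 18.1
tool_pos: [0.5566, -0.1237, 0.1111]
ee_rot: [-3.141, -0.0, 0.191]
wrist_force: [-0.3, 0.2, -1.3]
width: 0.0005
```

```bash
python3 -c "
from h import *
avg(4,'scene')
p=cams.snapshot('top'); save(p,'t6'); s=cams.snapshot('scene'); save(s,'s6')
A=cv2.resize(p['pixels'][195:240,355:405,::-1],None,fx=9,fy=9,interpolation=cv2.INTER_CUBIC)
B=cv2.resize(s['pixels'][250:295,290:325,::-1],None,fx=9,fy=9,interpolation=cv2.INTER_CUBIC)
cv2.imwrite('pics/c6.png',np.hstack([A,B]))
"
```

```text
F [0.18 0.32 0.2 ] z [111.1, 111.1, 111.2, 111.1] xy [-35.4 -73.7] t 18.3
```

View pics/c6.png

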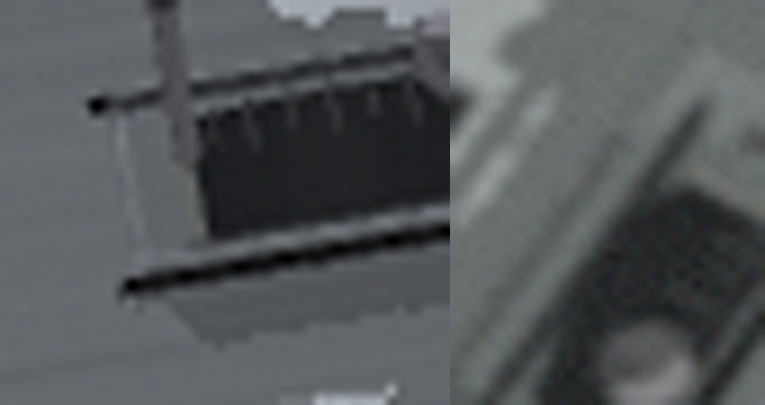

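```bash
python3 -c "
from h import *
p=cams.snapshot('top')
o=(355,195)
for q in((190,185),(194,200),(199,220),(203,235),(207,220)): print('ptr',q,py(p,q,f=9,off=o))
u=lambda c:(np.array(c)+.5)/9-.5+o
for q in((185,165),(170,70)):print('blade',RC.T@(at_z(p,u(q),.1022)[:2]-M)*1000)
for y in (58,60,62,64):
  z=.0453+np.sqrt(.045**2-((y-30)/1e3)**2)
  print(y,[((proj(p,np.r_[M+RC@[x,y/1e3],z])-o+.5)*9-.5).round(0).tolist() for x in(.021,.03,.04,.049)])
g=p['pixels'][195:240,355:405].astype(int).mean(2)
for r in(16,18,20,22,24): print(r,g[r,14:28].astype(int))
"
```

```text
ptr (190, 185) (array([34.1, 61.2]), np.float64(0.0777))
ptr (194, 200) (array([30.9, 60.9]), np.float64(0.078))
ptr (199, 220) (array([26.7, 60.7]), np.float64(0.0782))
ptr (203, 235) (array([23.5, 60.5]), np.float64(0.0784))
ptr (207, 220) (array([26.3, 59.2]), np.float64(0.0795))
blade [35.47647374 63.37717335]
blade [54.87850625 62.90146109]
58 [[218.0, 244.0], [210.0, 200.0], [201.0, 153.0], [193.0, 110.0]]
60 [[208.0, 246.0], [200.0, 203.0], [191.0, 155.0], [183.0, 112.0]]
62 [[197.0, 249.0], [189.0, 206.0], [181.0, 158.0], [173.0, 115.0]]
64 [[187.0, 252.0], [179.0, 209.0], [171.0, 161.0], [163.0, 118.0]]
16 [106  99 100 101 100  85  80  83  54  29  36  32  32  33]
18 [109  99  98  99  99  97  84  65  27  31  31  32  31  32]
20 [110  99  98  99  99  98  98  98  29  30  32  32  31  32]
22 [111 103  97  98  98  98  97  97  62  29  31  32  32  32]
24 [105 112  99  99  99  99  98  98  83  27  29  32  32  31]
```

```bash
python3 -c "
from h import *
ims=[];B=[]
for i in range(8):
    p=cams.snapshot('top'); ims.append(p['pixels'].astype(float))
    for d in models.pinpoint(p,'blade_clip')[:1]+models.pinpoint(p,'pointer')[:1]: print(np.r_[RC.T@(np.array(d['position'])[:2]-M)*1000,d['position'][2]*1000].round(1),round(d['p'],2))
im=np.mean(ims,0)
# rectify rows along console y at given z and x: sample intensities
def prof(x,z,ys):
    uv=np.array([proj(p,np.r_[M+RC@[x/1e3,y/1e3],z]) for y in ys],np.float32)
    return cv2.remap(im.astype(np.float32),uv[None,:,0],uv[None,:,1],cv2.INTER_LINEAR)[0]
ys=np.arange(52,74,1)
print('drum plane z=.078, R-B and grey'); print(ys)
for x in(24,27,30,33):
    c=prof(x,.078,ys); print(x,'rb',(c[:,0]-c[:,2]).round().astype(int),'g',c.mean(1).round().astype(int))
print('blade plane z=.103')
for x in(38,42,46,50):
    c=prof(x,.103,ys); print(x,'rb',(c[:,0]-c[:,2]).round().astype(int),'rg',(c[:,0]-c[:,1]).round().astype(int),'g',c.mean(1).round().astype(int))
"
```

```text
[ 35.3  59.9 100.4] 0.42
[-132.6  134.9   -2.4] 0.68
[ 36.8  61.9 103.4] 0.47
[ 39.   62.7 106.1] 0.2
[ 38.4  63.3 102.8] 0.49
[ 39.1  63.1 101.4] 0.6
[ 34.1  63.9 102.5] 0.39
[ 37.7  61.9 103.1] 0.5
[ 36.7  61.3 103.4] 0.61
[ 35.9  60.7 103.4] 0.43
[150.4  59.6  -2.1] 0.22
drum plane z=.078, R-B and grey
[52 53 54 55 56 57 58 59 60 61 62 63 64 65 66 67 68 69 70 71 72 73]
24 rb [ -4  -3  -4  -4  -4  -4  -4  -4  -3  -3  -3  -4  -6  -8  -9  -9  -9  -9
  -9 -10 -10 -10] g [ 34  31  30  29  28  30  33  46  77  91  91  93  96  98  99  99  99  99
  99 101 104 104]
27 rb [ -3  -3  -4  -4  -4  -4  -5  -4  -2  -2  -2  -4  -5  -8  -9  -9  -9  -9
  -9  -9 -10 -10] g [ 32  32  32  31  31  29  27  51  79  90  98  98  99  99  99  99  99  99
  99  99 104 111]
30 rb [-4 -4 -4 -4 -4 -4 -4 -3 -3 -2 -2 -2 -5 -9 -9 -9 -9 -9 -9 -9 -9 -9] g [ 32  32  32  31  31  29  36  54  72  91  97  98  98  99  99  99 100 100
  99 101 106 109]
33 rb [ -4  -4  -4  -4  -4  -4  -4  -4  -2  -2  -1  -3  -6  -8  -9  -9  -9  -9
  -9  -9 -10 -10] g [ 32  32  32  32  31  30  33  42  74  98  98  98  98  99  99  99  99  99
  98 1
[... 282 characters left out ...]
-4 -3 -4 -4 -5 -5 -5 -5 -5 -4 -4 -5 -6 -8 -9 -8 -8 -8 -9 -9] rg [-1 -1  0 -1 -1 -2 -2 -1  1  1  1  1  0 -1 -4 -4 -4 -4 -4 -4 -4 -4] g [ 32  31  30  30  36  43  35  36  65  83  82  78  74  83  97 100 101 101
 101 100 101 103]
46 rb [ -9  -8  -8  -8  -8  -8  -9  -8  -7  -6  -5  -5  -5  -5  -7  -9  -9  -9
  -9  -9  -9 -10] rg [-5 -5 -4 -4 -4 -4 -5 -4 -2  0  1  1  0 -2 -4 -5 -5 -5 -5 -5 -5 -5] g [ 94  90  88  86  83  88  97  94  91  86  82  80  81  85  93  99 101 101
 101 101 100 103]
50 rb [-5 -5 -6 -6 -6 -5 -5 -6 -5 -5 -5 -5 -5 -5 -5 -5 -5 -5 -6 -6 -5 -5] rg [-2 -2 -2 -2 -2 -3 -3 -2 -1  1  1  1  0 -1 -1 -2 -2 -2 -2 -2 -2 -2] g [50 48 49 51 51 49 50 53 67 81 81 80 72 65 57 52 50 53 57 56 52 55]
```

Emit:
step_arm --pt "-1 0 1.3 8 0" --pt "-1 0 1.3 15 0" --pt "-1 0 1.3 18 0" --pt "-1 0 1.3 20 0" --pt "-1 0 1.3 21.5 0" --pt "-1 0 1.3 22.5 0" --pt "-1 0 1.3 23.5 0" --pt "-1 0 1.3 23.5 0" --pt "-1 0 1.3 23.5 0"

```text
time: 20.78
tool_pos: [0.5568, -0.1262, 0.0877]
ee_rot: [3.142, 0.0, 0.189]
wrist_force: [-3.0, 0.1, 3.9]
width: -0.0001
```

```bash
python3 -c "
from h import *
avg(6,'scene')"
```

```text
F [-3.24  1.21  4.21] z [87.7, 87.7, 87.6, 87.6, 87.6, 87.6] xy [-35.6 -75.7] t 21.07
```

Emit:
step_arm --pt "-1 0 0 0.5 0" --pt "-1 0 0 1 0" --pt "-1 0 0 1.3 0" --pt "-1 0 0 1.3 0" --pt "-1 0 0 1.3 0"

```text
time: 21.7
tool_pos: [0.557, -0.1262, 0.0863]
ee_rot: [3.141, -0.0, 0.189]
wrist_force: [-3.1, 1.8, 5.7]
width: 0.0005
```

```bash
python3 -c "
from h import *
avg(6,'scene')"
```

```text
F [-2.95  0.81  4.72] z [86.3, 86.3, 86.3, 86.3, 86.3, 86.3] xy [-35.5 -75.8] t 22.0
```

Pressed about 5.7 mm at about 4.7–5 N. Now I'll release it and retreat.

Emit:
step_arm --pt "-1 0 0 -2 0" --pt "-1 0 0 -5 0" --pt "-1 0 0 -15 0" --pt "-1 0 0 -50 0" --pt "-1 0 0 -110 0" --pt "-1 -50 0 -120 0" --pt "-1 -110 0 -120 0" --pt "-1 -150 0 -120 0" --pt "-1 -150 0 -120 0" --pt "-1 -150 0 -120 0"

```text
time: 23.25
tool_pos: [0.4105, -0.1545, 0.2066]
ee_rot: [3.141, -0.002, 0.189]
wrist_force: [0.1, -0.7, -0.1]
width: 0.0004
```

```bash
python3 -c "
from h import *
avg(2,'scene')
p=cams.snapshot('top'); save(p,'t7')
cv2.imwrite('pics/t7c.png',cv2.resize(p['pixels'][146:311,299:519,::-1],None,fx=3.6,fy=3.6,interpolation=cv2.INTER_CUBIC))
im=p['pixels'].astype(np.float32); ys=np.arange(54,70)
def prof(x,z):
    uv=np.array([proj(p,np.r_[M+RC@[x/1e3,y/1e3],z]) for y in ys],np.float32)
    return cv2.remap(im,uv[None,:,0],uv[None,:,1],cv2.INTER_LINEAR)[0]
print(ys)
for x in(24,27,30,33): c=prof(x,.078); print('ptr',(c[:,0]-c[:,2]).round().astype(int),c.mean(1).astype(int))
for x in(38,42,46): c=prof(x,.103); print('bl',(c[:,0]-c[:,1]).round().astype(int),c.mean(1).astype(int))
"
```

```text
F [-0.06 -0.52 -0.1 ] z [206.4, 206.2] xy [-184.5  -76. ] t 23.35
[54 55 56 57 58 59 60 61 62 63 64 65 66 67 68 69]
ptr [-4 -4 -3 -3 -4 -4 -3 -2 -2 -3 -6 -7 -8 -8 -9 -8] [27 26 25 27 30 42 71 84 85 86 90 91 92 92 92 92]
ptr [-4 -4 -5 -5 -4 -4 -3 -2 -1 -3 -4 -7 -8 -8 -8 -9] [28 28 28 26 24 46 73 83 91 91 92 92 92 92 93 93]
ptr [-3 -4 -4 -4 -4 -3 -2 -1 -2 -2 -5 -8 -8 -8 -9 -9] [28 28 28 27 33 49 67 84 91 91 92 93 93 92 92 92]
ptr [-3 -4 -4 -4 -4 -4 -2 -1 -1 -2 -6 -8 -9 -9 -9 -9] [29 28 27 26 30 38 69 91 91 91 91 92 92 92 92 92]
bl [-1 -1 -2  0  1  0  0  1  1  1  0 -1 -3 -4 -3 -3] [ 29  31  32  29  33  58  84 113 122 120 108  92  91  92  92  92]
bl [-1 -1 -1 -1 -1 -1  1  2  2  1  1 -1 -3 -3 -4 -4] [ 27  27  33  38  32  38  90 124 123 115 102  95  92  93  94  94]
bl [-4 -4 -4 -4 -5 -3 -1  0  1  1  0 -2 -4 -5 -5 -5] [ 82  80  76  80  88  98 108 116 121 121 112  95  91  92  93  93]
```

View pics/t7c.png

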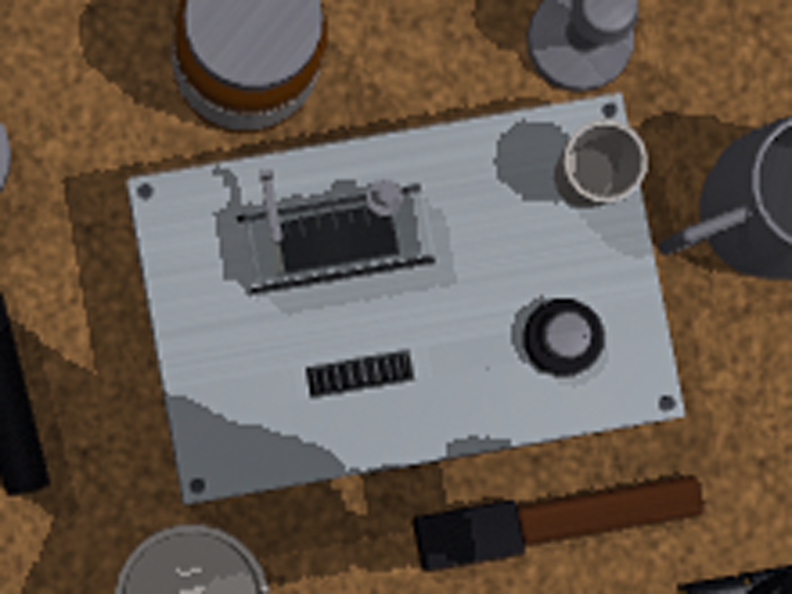

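```bash
python3 -c "
from h import *
print(robot.close_job())"
```

```text
the job is handed in; nothing more can be done
None
```

I rolled the thumbwheel to the blade clip in two gentle strokes, then pressed the round key once and let it come up. The job is handed in at about 23.5 s, with the arm clear of everything.

- **Pointer:** after the press, the top picture puts it at console y of about 61.8 mm and the blade clip at about 62.2 mm, inside the 3 mm tolerance. By-eye readings gave a gap of up to about 2 mm. One top-camera pixel is about 1.8 mm, so none of these is exact.
- **Wheel force:** I pressed at about 5 to 7 N for most of the rolling. It reached about 8.5 N at one point, a little over the suggested 8 N but below the 12 N limit.
- **Key:** it went down about 5.7 mm at 4.7 N on average, then back up. The sideways force on the key was about 3 N.
- **Checks that failed:** the pinpoint network never gave a reliable pointer position, so I measured the pointer from pixels and finger travel. The scene camera view could not confirm the final pointer position.
- **Other things:** what the last top picture shows of the counter looks unmoved compared with the first. The portafilter was almost entirely outside that crop, so I did not check it.

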